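# Refill the empty wells of the hall candle block

### The job

Two of the five wells in the wooden candle block under the key rail are empty: set one spare candle from the cardboard carton upright and fully down into each empty well, and leave the third spare and the fat candle standing in the carton. A well with the short burnt-down stub is not empty; leave the candles that are already in the block, and everything else around, where they are, and do not knock against the key rail.

Things in the scene. Friction and masses are not known exactly. Their poses are not given: they have to be found in the camera images.
- tray: Wooden candle block, 80 x 410 mm and 24 mm high, fixed to the table. Origin: centre of its underside; its y axis runs along its row of five wells, its x axis points away from the robot, under the rail.
- tray_hole0 (a point): Well 0 of the candle block: a round blind pocket 48 mm across and 16 mm deep. The point is the centre of its mouth, flush with the block's top 24 mm above the table; wells follow one another every 80 mm along the block's y axis. Two of the five are empty; which ones varies.
- tray_hole1 (a point): Well 1 of the candle block: a round blind pocket 48 mm across and 16 mm deep. The point is the centre of its mouth, flush with the block's top 24 mm above the table; wells follow one another every 80 mm along the block's y axis. Two of the five are empty; which ones varies.
- tray_hole2 (a point): Well 2 of the candle block: a round blind pocket 48 mm across and 16 mm deep. The point is the centre of its mouth, flush with the block's top 24 mm above the table; wells follow one another every 80 mm along the block's y axis. Two of the five are empty; which ones varies.
- tray_hole3 (a point): Well 3 of the candle block: a round blind pocket 48 mm across and 16 mm deep. The point is the centre of its mouth, flush with the block's top 24 mm above the table; wells follow one another every 80 mm along the block's y axis. Two of the five are empty; which ones varies.
- tray_hole4 (a point): Well 4 of the candle block: a round blind pocket 48 mm across and 16 mm deep. The point is the centre of its mouth, flush with the block's top 24 mm above the table; wells follow one another every 80 mm along the block's y axis. Two of the five are empty; which ones varies.
- rail: Fixed key rail: a pale wooden bar on two posts, low over the far edge of the block; same origin and axes as the block. Bar: x +20 to +44 mm, y -245 to +245 mm, heights 135 to 155 mm; posts (20 x 18 mm) at y = -236 and +236 mm. The bar starts only 20 mm beyond the middle of the wells, so an upright gripper over a well hits it: lean the tool 30 to 45 degrees back towards the robot.
- carton: Shallow open cardboard box 190 x 190 mm, 22 mm high, 4 mm walls and floor, fixed to the table to the left of the block. Four candles stand in it in a square, 88 mm apart: three spares and one fat candle; which is where varies. Origin: centre of its underside.
- spare_a: Spare candle standing in the carton: white wax cylinder, 40 mm across, 60 mm tall plus a 7 mm wick, 70 g. Origin: centre of its underside; z axis up through it.
- spare_b: Spare candle standing in the carton: white wax cylinder, 40 mm across, 60 mm tall plus a 7 mm wick, 70 g. Origin: centre of its underside; z axis up through it.
- spare_c: Spare candle standing in the carton: white wax cylinder, 40 mm across, 60 mm tall plus a 7 mm wick, 70 g. Origin: centre of its underside; z axis up through it.
- placed_a: Candle already in a well at the start (which one varies): white wax cylinder 40 mm across and 60 mm tall, the same as a spare. Origin: centre of its underside, 8 mm above the table.
- placed_b: Candle already in a well at the start (which one varies): white wax cylinder 40 mm across and 60 mm tall, the same as a spare. Origin: centre of its underside, 8 mm above the table.
- stub: Short burnt-down candle already in a well (which one varies): white wax, 40 mm across, only 26 mm tall, so that it shows 10 mm above the block. Its well is not empty. Origin: centre of its underside.
- pillar: Bystander: fat white wax candle 64 mm across, 60 mm tall, standing in the carton among the spares (far too wide for a well). Origin: centre of its underside.
- matchbox: Bystander: small cardboard box 36 x 55 x 15 mm on the table on the robot's side of the block. Origin: centre of its underside.
- dish: Bystander: small ceramic bowl, 84 mm across, 30 mm high, on the table beyond the block. Origin: centre of its underside.
- budvase: Bystander: small ceramic vase, 66 mm across, 105 mm tall, on the table beyond the block. Origin: centre of its underside.
- case: Bystander: black spectacle case 160 x 62 x 40 mm on the table to the left. Origin: centre of its underside.
- snuffer: Bystander: brass candle snuffer, about 175 mm long and 26 mm high, lying on the table to the right. Origin: on its underside, near the middle.
Things that resemble listed ones, but are neither listed nor needed, are in the scene too. What is shaped like the stub but red is not meant. What is shaped like the spare_c but pink is not meant.

How it is judged (in metres and radians):
On the way:
1. a first spare stands fully down in a well, let go ((((horizontal distance between spare_a and tray_hole0 below 0.009 m and z of spare_a in the frame of tray_hole0 below -0.011 m and angle between spare_a's own z axis and vertical below 0.12 rad) and (contact force between spare_a and the fingers below 0.05 N and linear speed of spare_a below 0.02 m/s)) or ((horizontal distance between spare_a and tray_hole1 below 0.009 m and z of spare_a in the frame of tray_hole1 below -0.011 m and angle between spare_a's own z axis and vertical below 0.12 rad) and (contact force between spare_a and the fingers below 0.05 N and linear speed of spare_a below 0.02 m/s)) or ((horizontal distance between spare_a and tray_hole2 below 0.009 m and z of spare_a in the frame of tray_hole2 below -0.011 m and angle between spare_a's own z axis and vertical below 0.12 rad) and (contact force between spare_a and the fingers below 0.05 N and linear speed of spare_a below 0.02 m/s)) or ((horizontal distance between spare_a and tray_hole3 below 0.009 m and z of spare_a in the frame of tray_hole3 below -0.011 m and angle between spare_a's own z axis and vertical below 0.12 rad) and (contact force between spare_a and the fingers below 0.05 N and linear speed of spare_a below 0.02 m/s)) or ((horizontal distance between spare_a and tray_hole4 below 0.009 m and z of spare_a in the frame of tray_hole4 below -0.011 m and angle between spare_a's own z axis and vertical below 0.12 rad) and (contact force between spare_a and the fingers below 0.05 N and linear speed of spare_a below 0.02 m/s)) or ((horizontal distance between spare_b and tray_hole0 below 0.009 m and z of spare_b in the frame of tray_hole0 below -0.011 m and angle between spare_b's own z axis and vertical below 0.12 rad) and (contact force between spare_b and the fingers below 0.05 N and linear speed of spare_b below 0.02 m/s)) or ((horizontal distance between spare_b and tray_hole1 below 0.009 m and z of spare_b in the frame of tray_hole1 below -0.011 m and angle between spare_b's own z axis and vertical below 0.12 rad) and (contact force between spare_b and the fingers below 0.05 N and linear speed of spare_b below 0.02 m/s)) or ((horizontal distance between spare_b and tray_hole2 below 0.009 m and z of spare_b in the frame of tray_hole2 below -0.011 m and angle between spare_b's own z axis and vertical below 0.12 rad) and (contact force between spare_b and the fingers below 0.05 N and linear speed of spare_b below 0.02 m/s)) or ((horizontal distance between spare_b and tray_hole3 below 0.009 m and z of spare_b in the frame of tray_hole3 below -0.011 m and angle between spare_b's own z axis and vertical below 0.12 rad) and (contact force between spare_b and the fingers below 0.05 N and linear speed of spare_b below 0.02 m/s)) or ((horizontal distance between spare_b and tray_hole4 below 0.009 m and z of spare_b in the frame of tray_hole4 below -0.011 m and angle between spare_b's own z axis and vertical below 0.12 rad) and (contact force between spare_b and the fingers below 0.05 N and linear speed of spare_b below 0.02 m/s)) or ((horizontal distance between spare_c and tray_hole0 below 0.009 m and z of spare_c in the frame of tray_hole0 below -0.011 m and angle between spare_c's own z axis and vertical below 0.12 rad) and (contact force between spare_c and the fingers below 0.05 N and linear speed of spare_c below 0.02 m/s)) or ((horizontal distance between spare_c and tray_hole1 below 0.009 m and z of spare_c in the frame of tray_hole1 below -0.011 m and angle between spare_c's own z axis and vertical below 0.12 rad) and (contact force between spare_c and the fingers below 0.05 N and linear speed of spare_c below 0.02 m/s)) or ((horizontal distance between spare_c and tray_hole2 below 0.009 m and z of spare_c in the frame of tray_hole2 below -0.011 m and angle between spare_c's own z axis and vertical below 0.12 rad) and (contact force between spare_c and the fingers below 0.05 N and linear speed of spare_c below 0.02 m/s)) or ((horizontal distance between spare_c and tray_hole3 below 0.009 m and z of spare_c in the frame of tray_hole3 below -0.011 m and angle between spare_c's own z axis and vertical below 0.12 rad) and (contact force between spare_c and the fingers below 0.05 N and linear speed of spare_c below 0.02 m/s)) or ((horizontal distance between spare_c and tray_hole4 below 0.009 m and z of spare_c in the frame of tray_hole4 below -0.011 m and angle between spare_c's own z axis and vertical below 0.12 rad) and (contact force between spare_c and the fingers below 0.05 N and linear speed of spare_c below 0.02 m/s)))), for 0.2 s.
At the end, for the whole second after the job is handed in: Each of the five wells holds one candle, fully down (foot at least 11 mm below the block's top, within 9 mm of the well's middle, tilt under 0.12 rad): the three that were there and two spares. The third spare stands upright on the carton's floor. All spares are let go and at rest (((horizontal distance between placed_a and tray_hole0 below 0.009 m and z of placed_a in the frame of tray_hole0 below -0.011 m and angle between placed_a's own z axis and vertical below 0.12 rad) or (horizontal distance between placed_b and tray_hole0 below 0.009 m and z of placed_b in the frame of tray_hole0 below -0.011 m and angle between placed_b's own z axis and vertical below 0.12 rad) or (horizontal distance between stub and tray_hole0 below 0.009 m and z of stub in the frame of tray_hole0 below -0.011 m and angle between stub's own z axis and vertical below 0.12 rad) or (horizontal distance between spare_a and tray_hole0 below 0.009 m and z of spare_a in the frame of tray_hole0 below -0.011 m and angle between spare_a's own z axis and vertical below 0.12 rad) or (horizontal distance between spare_b and tray_hole0 below 0.009 m and z of spare_b in the frame of tray_hole0 below -0.011 m and angle between spare_b's own z axis and vertical below 0.12 rad) or (horizontal distance between spare_c and tray_hole0 below 0.009 m and z of spare_c in the frame of tray_hole0 below -0.011 m and angle between spare_c's own z axis and vertical below 0.12 rad)) and ((horizontal distance between placed_a and tray_hole1 below 0.009 m and z of placed_a in the frame of tray_hole1 below -0.011 m and angle between placed_a's own z axis and vertical below 0.12 rad) or (horizontal distance between placed_b and tray_hole1 below 0.009 m and z of placed_b in the frame of tray_hole1 below -0.011 m and angle between placed_b's own z axis and vertical below 0.12 rad) or (horizontal distance between stub and tray_hole1 below 0.009 m and z of stub in the frame of tray_hole1 below -0.011 m and angle between stub's own z axis and vertical below 0.12 rad) or (horizontal distance between spare_a and tray_hole1 below 0.009 m and z of spare_a in the frame of tray_hole1 below -0.011 m and angle between spare_a's own z axis and vertical below 0.12 rad) or (horizontal distance between spare_b and tray_hole1 below 0.009 m and z of spare_b in the frame of tray_hole1 below -0.011 m and angle between spare_b's own z axis and vertical below 0.12 rad) or (horizontal distance between spare_c and tray_hole1 below 0.009 m and z of spare_c in the frame of tray_hole1 below -0.011 m and angle between spare_c's own z axis and vertical below 0.12 rad)) and ((horizontal distance between placed_a and tray_hole2 below 0.009 m and z of placed_a in the frame of tray_hole2 below -0.011 m and angle between placed_a's own z axis and vertical below 0.12 rad) or (horizontal distance between placed_b and tray_hole2 below 0.009 m and z of placed_b in the frame of tray_hole2 below -0.011 m and angle between placed_b's own z axis and vertical below 0.12 rad) or (horizontal distance between stub and tray_hole2 below 0.009 m and z of stub in the frame of tray_hole2 below -0.011 m and angle between stub's own z axis and vertical below 0.12 rad) or (horizontal distance between spare_a and tray_hole2 below 0.009 m and z of spare_a in the frame of tray_hole2 below -0.011 m and angle between spare_a's own z axis and vertical below 0.12 rad) or (horizontal distance between spare_b and tray_hole2 below 0.009 m and z of spare_b in the frame of tray_hole2 below -0.011 m and angle between spare_b's own z axis and vertical below 0.12 rad) or (horizontal distance between spare_c and tray_hole2 below 0.009 m and z of spare_c in the frame of tray_hole2 below -0.011 m and angle between spare_c's own z axis and vertical below 0.12 rad)) and ((horizontal distance between placed_a and tray_hole3 below 0.009 m and z of placed_a in the frame of tray_hole3 below -0.011 m and angle between placed_a's own z axis and vertical below 0.12 rad) or (horizontal distance between placed_b and tray_hole3 below 0.009 m and z of placed_b in the frame of tray_hole3 below -0.011 m and angle between placed_b's own z axis and vertical below 0.12 rad) or (horizontal distance between stub and tray_hole3 below 0.009 m and z of stub in the frame of tray_hole3 below -0.011 m and angle between stub's own z axis and vertical below 0.12 rad) or (horizontal distance between spare_a and tray_hole3 below 0.009 m and z of spare_a in the frame of tray_hole3 below -0.011 m and angle between spare_a's own z axis and vertical below 0.12 rad) or (horizontal distance between spare_b and tray_hole3 below 0.009 m and z of spare_b in the frame of tray_hole3 below -0.011 m and angle between spare_b's own z axis and vertical below 0.12 rad) or (horizontal distance between spare_c and tray_hole3 below 0.009 m and z of spare_c in the frame of tray_hole3 below -0.011 m and angle between spare_c's own z axis and vertical below 0.12 rad)) and ((horizontal distance between placed_a and tray_hole4 below 0.009 m and z of placed_a in the frame of tray_hole4 below -0.011 m and angle between placed_a's own z axis and vertical below 0.12 rad) or (horizontal distance between placed_b and tray_hole4 below 0.009 m and z of placed_b in the frame of tray_hole4 below -0.011 m and angle between placed_b's own z axis and vertical below 0.12 rad) or (horizontal distance between stub and tray_hole4 below 0.009 m and z of stub in the frame of tray_hole4 below -0.011 m and angle between stub's own z axis and vertical below 0.12 rad) or (horizontal distance between spare_a and tray_hole4 below 0.009 m and z of spare_a in the frame of tray_hole4 below -0.011 m and angle between spare_a's own z axis and vertical below 0.12 rad) or (horizontal distance between spare_b and tray_hole4 below 0.009 m and z of spare_b in the frame of tray_hole4 below -0.011 m and angle between spare_b's own z axis and vertical below 0.12 rad) or (horizontal distance between spare_c and tray_hole4 below 0.009 m and z of spare_c in the frame of tray_hole4 below -0.011 m and angle between spare_c's own z axis and vertical below 0.12 rad)) and ((x of spare_a in the frame of carton between -0.095 and 0.095 m and y of spare_a in the frame of carton between -0.095 and 0.095 m and z of spare_a in the frame of carton below 0.008 m and angle between spare_a's own z axis and vertical below 0.12 rad) or (x of spare_b in the frame of carton between -0.095 and 0.095 m and y of spare_b in the frame of carton between -0.095 and 0.095 m and z of spare_b in the frame of carton below 0.008 m and angle between spare_b's own z axis and vertical below 0.12 rad) or (x of spare_c in the frame of carton between -0.095 and 0.095 m and y of spare_c in the frame of carton between -0.095 and 0.095 m and z of spare_c in the frame of carton below 0.008 m and angle between spare_c's own z axis and vertical below 0.12 rad)) and contact force between each of spare_a, spare_b, spare_c and the fingers below 0.05 N and linear speed of each of spare_a, spare_b, spare_c below 0.02 m/s); the robot touches nothing.
It fails at once if a candle already in the block is moved by more than 12 mm or tipped more than 0.3 rad (distance of any of placed_a, placed_b, stub from where it was at the start of the episode above 0.012 m or angle between any of placed_a, placed_b, stub's own z axis and vertical above 0.3 rad).
It fails at once if a bystander is moved by more than 25 mm or tipped over (distance of any of pillar, matchbox, dish, budvase, case, snuffer from where it was at the start of the episode above 0.025 m or angle between any of pillar, matchbox, dish, budvase, case, snuffer's own z axis and vertical above 0.5 rad).
It fails at once if the robot knocks against the key rail with more than 15 N (contact force between any of the arm, the fingers and rail above 15 N).
It also fails if it takes over 72 s, if anything falls off the work surface, if the arm or the gripper's body presses on something with over 40 N, if the wrist force passes 120 N, or if a joint passes its speed limit or range.

### The arm

A 6-joint arm with a two-finger parallel gripper is mounted at the origin on the work surface. World frame = base frame: x ahead of the robot, y to its left, z up, the work surface at z = 0. Lengths are in m, angles in degrees, forces in N, time in s.
With the tool pointing down it reaches from about 0.4 to 0.825 m from the base axis. Payload 7 kg.
Tool frame: the origin (TCP) lies at the centre of the arm's flange, where the gripper is bolted on; the fingertips stand 178 mm ahead of it and the grasp point (between the pads) lies 159 mm ahead of it; z points along the fingers, y is the line along which they close (so a half turn about z gives the same grasp; the last joint's range is limited). The gripper opens to 88 mm and grips with 3 to 60 N. Pads are 19 mm wide; open, the fingers measure 130 mm over their backs; the gripper's body (78 mm by 193 mm) begins 47 mm behind the grasp point.
Start: joints at [-46.518, 20.546, 0.682, 0, -70.136, -16.507], TCP at [0.306, -0.602, 0.405] pointing down, gripper open.
Joint ranges: [-176.03, 176.03], [-82.01, 121.73], [-58.28, 71.71], [-173.87, 95.51], [-174.79, -0.11], [-173.66, 173.66]. Speed limits (degrees/s): [136.94, 136.94, 172.46, 180, 180, 180].

### API

Orientations are given as [roll, pitch, yaw] about the fixed x, y, z axes, in that order (R = Rz(yaw) Ry(pitch) Rx(roll)).
In Python, from plant import telemetry, snapshot, workorder, nets gives the robot as it stands.
- The arm moves only by the shell command python3 -m creep 'ROWS'. ROWS is JSON, a list that holds one entry, the list of rows, each a list of 5 numbers: the shift along the tool's x, y, z normalised to -1 to 1, where 1 is 0.2 m, then the turn about the tool's z normalised to -1 to 1, where 1 is pi/2 rad, then the opening, from 0 (shut) to 1 (fully open). In form: [[[x, y, z, spin, hand], ...]]. A call has 1 to 8 rows; each row shifts and turns the commanded pose from where the row before left it, along the tool's axes as they then stand; what a row does not reach is not made up. A row lasts 1/12 s, in which the tool goes at most 41.7 mm and 7.16 degrees, less where a joint would pass 70% of its speed; a pose out of reach is approached as far as the arm can. A call with a number of a shift or a turn outside -1 to 1 is refused whole. A call with a gripper value outside its range is refused whole. The fingers move at their own pace and stop on an object; the grip force is fixed at half the most. Time passes only in rows, so rows that do not move let the fingers close. It gives the time, the measured TCP pose, the force, the opening and the grip force at its end, in the units of the state.
- telemetry.get_obs(): the state, without advancing time (a new reading comes with each control period).
- snapshot(name): name is "scene" or "top" or "wrist"; returns a dict with "frame" (400x640x3 uint8, red, green, blue), "fx", "fy", "cx", "cy" (pixels), "k1" (the pictures are not rectified: a ray, as slopes to the right and down, at radius r is drawn at 1 + k1 r^2 times it, then the intrinsics apply), "rvec" (rotation vector, rad) and "tvec" (3), from world to camera coordinates, as OpenCV has them; the wrist camera has in their place "mount" (4x4, takes a point from camera to tool coordinates, whose origin is the TCP and whose axes are the flange's). Camera axes: x right, y down, z forward; pixel columns grow to the right and rows downward; lengths in m; the calibration is good to about 2 mm. A picture is of the moment at which its call begins: read the wrist's pose just before it. There is no depth.
- workorder.close_job(): hands the job in; it is judged then, once.
Trained networks look in a picture, given as the dict that the camera call returned (one of the last four; its "shot" number tells which), for a name from the list of things; names that differ only in an ending like _2 or _b are one class to them, and where a whole thing is asked for, a point or a joint stands for the part that bears it (a point fixed in the world has none). Each returns a list of dicts, best first, with "confidence" (0 to 1); they miss things now and then, are a little off and sometimes report something else, mostly with a low value. They report only what shows in the picture. A call takes as long as a camera call. They do not tell look-alikes from the thing itself.
- nets.find_in(picture, query): "uv" ([column, row] in pixels, amid what is visible of it).
- nets.masks_of(picture, query): "region" (400x640 bool, what is visible of it) and "uv" ([column, row] in pixels, amid what is visible of it).
- nets.landmark_of(picture, query): "uv" ([column, row] in pixels: a listed point, or the origin of a listed thing).
The state is a dict: "clock": time; "joint_pos": joint angles; "qvel": joint speeds; "tau": joint torques, N m; "tool_pos": TCP position; "orientation": TCP orientation; "force": force on the tool from outside, world axes, zero at the start; "moment": the same for the moment, N m; "opening": finger opening in m; "gripper_force": force on a finger pad.
Only numpy, scipy, OpenCV 4.12 (cv2) and the standard library are available. Lean on these libraries where they do the work, as an engineer would, in place of code of your own. Each camera call takes 0.05 s, during which the arm holds its last target. There are 200 camera calls.

## Working session

There is one attempt and no reset: what is moved stays moved. The work goes in short steps, Python scripts to look and compute and a shell command to move; the robot and the scene stay as the last step left them, time stands still between calls to the robot, and variables do not carry over. Pictures are saved under pics/ and viewed, at most 10 in all, crops included, and the job is handed in when it is done.

```bash
mkdir -p pics; cat > h.py <<'E'
import numpy as np, cv2
from scipy.spatial.transform import Rotation as Rt
from plant import telemetry, snapshot, workorder, nets
def pose(o=None):
    o=o or telemetry.get_obs(); T=np.eye(4); T[:3,:3]=Rt.from_euler('xyz',o['orientation'],degrees=True).as_matrix(); T[:3,3]=o['tool_pos']; return T
def shot(n):
    T=pose(); p=snapshot(n)
    if n=='wrist': p['C']=T@np.array(p['mount'])
    else:
        M=np.eye(4); M[:3,:3]=cv2.Rodrigues(np.array(p['rvec'],float))[0]; M[:3,3]=np.ravel(p['tvec']); p['C']=np.linalg.inv(M)
    return p
def ray(p,uv):
    K=np.array([[p['fx'],0,p['cx']],[0,p['fy'],p['cy']],[0,0,1.]])
    s=cv2.undistortPoints(np.array([[uv]],float),K,np.array([p['k1'],0,0,0.]))[0,0]
    return p['C'][:3,3], p['C'][:3,:3]@np.r_[s,1]
def atz(p,uv,z):
    c,d=ray(p,uv); return c+d*(z-c[2])/d[2]
def tri(prs):
    A=np.zeros((3,3));b=np.zeros(3)
    for p,uv in prs:
        c,d=ray(p,uv); d=d/np.linalg.norm(d); P=np.eye(3)-np.outer(d,d); A+=P;b+=P@c
    return np.linalg.solve(A,b)
def proj(p,X):
    M=np.linalg.inv(p['C']); x=M[:3,:3]@np.asarray(X)+M[:3,3]; s=x[:2]/x[2]; s=s*(1+p['k1']*(s@s)); return np.array([p['fx']*s[0]+p['cx'],p['fy']*s[1]+p['cy']])
def save(p,n): cv2.imwrite(n,p['frame'][:,:,::-1])
E
python3 - <<'E'
from h import *
np.set_printoptions(precision=4,suppress=True)
print(telemetry.get_obs())
a=shot('scene');b=shot('top');save(a,'pics/scene.png');save(b,'pics/top.png')
for n,p in(('scene',a),('top',b)):
    print(n,p['C'][:3])
    for q in ['tray','tray_hole0','tray_hole1','tray_hole2','tray_hole3','tray_hole4','rail','carton','spare_a','placed_a','stub','pillar']:
        for r in nets.landmark_of(p,q)[:6]: print(q,round(r['confidence'],2),np.round(r['uv'],1),atz(p,r['uv'],.024 if 'hole' in q else (.008 if q in('placed_a','stub') else .004 if q in('spare_a','pillar') else 0)))
E
```

```text
{'clock': 0.0, 'joint_pos': array([-46.5187,  20.5904,   0.6314,  -0.0193, -70.1348, -16.5061]), 'qvel': array([-0.0103, -0.0036,  0.067 , -0.0369,  0.063 , -0.0145]), 'tau': array([  0.0005, -58.2723,  29.306 ,   6.9975,   0.0067,  -0.0001]), 'tool_pos': array([ 0.3061, -0.6014,  0.4037]), 'orientation': array([ 179.9049,   -0.0092, -153.0315]), 'force': array([-0.6694, -0.3196, -0.3589]), 'moment': array([ 0.0077, -0.0621,  0.0112]), 'gripper_force': 0.0, 'opening': 0.08766450599587793}
scene [[-0.1331  0.5706 -0.8104  1.6293]
 [ 0.9911  0.0743 -0.1105  0.1653]
 [-0.0029 -0.8179 -0.5754  0.7949]]
tray 0.9 [268.  206.9] [ 0.5695 -0.1416  0.    ]
tray 0.65 [212.9 198.6] [ 0.5481 -0.3279  0.    ]
tray 0.35 [495.6 223.8] [0.5656 0.5468 0.    ]
tray_hole0 0.88 [321.2 204.2] [0.5668 0.0259 0.024 ]
tray_hole0 0.77 [239.1 200.9] [ 0.5823 -0.2283  0.024 ]
tray_hole0 0.75 [292.4 202.7] [ 0.5704 -0.0629  0.024 ]
tray_hole0 0.7 [266.1 203.3] [ 0.5839 -0.1424  0.024 ]
tray_hole0 0.66 [214.1 201.2] [ 0.5938 -0.3046  0.024 ]
tray_hole1 0.88 [321.2 204.2] [0.5668 0.0259 0.024 ]
tray_hole1 0.77 [23
[... 3548 characters left out ...]
on 0.81 [244.7 221.3] [0.5168 0.3126 0.    ]
carton 0.27 [388.1 200.2] [ 0.5874 -0.2375  0.    ]
spare_a 0.62 [234.  207.3] [0.5711 0.3534 0.004 ]
spare_a 0.59 [255.2 207.9] [0.5671 0.2724 0.004 ]
spare_a 0.53 [229.8 230. ] [0.4842 0.3679 0.004 ]
spare_a 0.4 [254.9 179.7] [0.6779 0.2744 0.004 ]
placed_a 0.66 [235.1 208.7] [0.5649 0.3484 0.008 ]
placed_a 0.58 [381.1 198.6] [ 0.5927 -0.2098  0.008 ]
placed_a 0.55 [319.4 204.3] [0.5754 0.0266 0.008 ]
stub 0.67 [401.8 201.7] [ 0.579  -0.2881  0.008 ]
stub 0.56 [430.3 219.4] [ 0.5087 -0.3921  0.008 ]
stub 0.47 [362.4 202.7] [ 0.5782 -0.1377  0.008 ]
stub 0.43 [387.3 172.3] [ 0.6957 -0.2384  0.008 ]
pillar 0.65 [255.3 233.2] [0.47   0.2712 0.004 ]
```

View pics/scene.png

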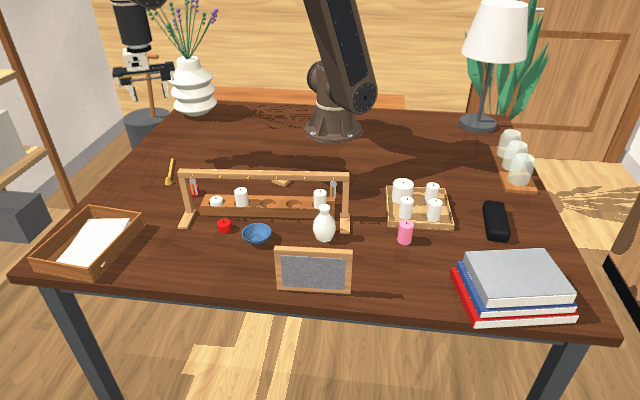

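View pics/top.png

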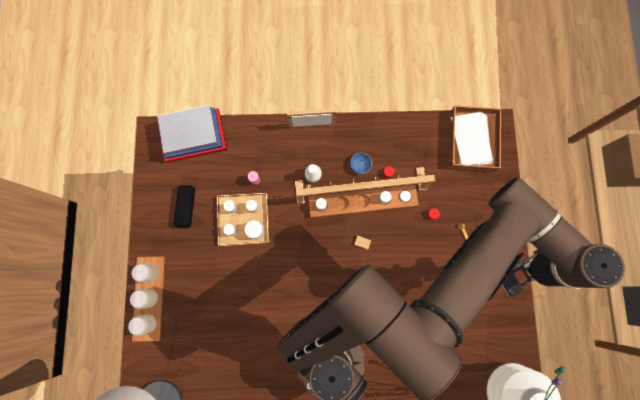

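The scene picture shows, along the block: a candle at (320,197), empty wells at (292,203) and (266,203), a candle at (240,197) and the stub at (216,201). In the carton, the fat candle is at (402,190), with spares around it. Moving the wrist camera over the block.

```bash
python3 -m creep '[[[-0.149,0.124,0,0,1],[-0.149,0.124,0,0,1],[-0.149,0.124,0,0,1],[-0.149,0.124,0,0,1],[-0.149,0.124,0,0,1],[-0.149,0.124,0,0,1],[-0.149,0.124,0,0,1],[-0.149,0.124,0,0,1]]]'
python3 -m creep '[[[-0.149,0.124,0,0,1],[-0.149,0.124,0,0,1],[-0.149,0.124,0,0,1],[-0.149,0.124,0,0,1],[-0.149,0.124,0,0,1],[-0.149,0.124,0,0,1],[0,0,0,0.06,1],[0,0,0,0.06,1]]]'
python3 -m creep '[[[0,0,0,0.06,1],[0,0,0,0.06,1],[0,0,0,0,1]]]'
python3 - <<'E'
from h import *
np.set_printoptions(precision=4,suppress=True)
p=shot('wrist');save(p,'pics/w1.png');print(p['C'],np.array(p['mount']),telemetry.get_obs()['joint_pos'])
for q in ['tray_hole0','placed_a','stub','rail','tray']:
    for r in nets.landmark_of(p,q)[:6]: print(q,round(r['confidence'],2),np.round(r['uv'],1),atz(p,r['uv'],.024 if 'hole' in q else .008))
E
```

```text
clock: 1.97
tool_pos: [0.4289, -0.3148, 0.405]
orientation: [-180.0, 0.0, -153.0]
force: [1.7, -0.1, -0.7]
opening: 0.0876
gripper_force: 0.0
clock: 2.63
tool_pos: [0.5213, -0.1006, 0.4047]
orientation: [-180.0, 0.0, -163.8]
force: [-0.2, -1.2, 0.4]
opening: 0.0874
gripper_force: 0.0
clock: 2.88
tool_pos: [0.5205, -0.1027, 0.4048]
orientation: [180.0, 0.0, -174.8]
force: [0.1, -0.5, -0.1]
opening: 0.0876
gripper_force: 0.0
[[-0.0903  0.9588  0.2694  0.4487]
 [ 0.9959  0.0866  0.0257 -0.1091]
 [ 0.0013  0.2706 -0.9627  0.3855]
 [ 0.      0.      0.      1.    ]] [[ 0.0005 -0.9627 -0.2705  0.0721]
 [ 1.      0.0001  0.0013  0.0001]
 [-0.0013 -0.2705  0.9627  0.0193]
 [ 0.      0.      0.      1.    ]] [ 10.0233   6.9032 -17.4712   0.0013 -65.6117 -94.5497]
tray_hole0 0.8 [350.3 229.7] [ 0.5803 -0.0558  0.024 ]
tray_hole0 0.73 [272.3 225.4] [ 0.5829 -0.1391  0.024 ]
placed_a 0.78 [416.2 223. ] [0.5717 0.019  0.008 ]
placed_a 0.65 [200.5 220.3] [ 0.5902 -0.2206  0.008 ]
stub 0.85 [ 38.5 152.6] [ 0.529  -0.4007  0.008 ]
stub 0.71 [133.5 221.7] [ 0.599  -0.2967  0.008 ]
rail 0.17 [132.6 223.6] [ 0.6014 -0.2979  0.008 ]
tray 0.97 [276.3 217.1] [ 0.5787 -0.1366  0.008 ]
```

View pics/w1.png

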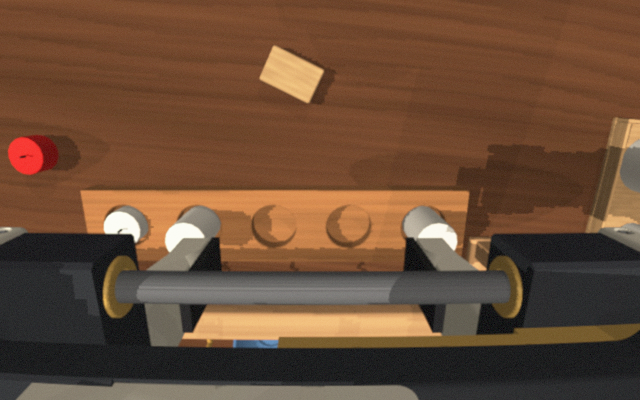

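The wrist view shows both empty wells, at (272,225) and (350,228), with candles either side and the stub at (125,225). Next I take a second view of the wells, then two of the carton.

```bash
cat >> h.py <<'E'
def look(qs):
    p=shot('wrist')
    for q,z in qs:
        for r in nets.landmark_of(p,q)[:6]:
            if r['confidence']>.3: print(q,round(r['confidence'],2),np.round(r['uv'],1),np.round(atz(p,r['uv'],z),4))
    return p
E
python3 -m creep '[[[0.2,0,0,0,1],[0.2,0,0,0,1],[0,0,0,0,1],[0,0,0,0,1]]]'
python3 - <<'E'
from h import *
p=look([('tray_hole0',.024),('placed_a',.008),('stub',.008),('tray',0)]);save(p,'pics/w2.png')
np.save('w2C.npy',p['C'])
m=nets.masks_of(p,'tray')[0]['region'];print(m.sum(),cv2.minAreaRect(np.argwhere(m)[:,::-1].astype(np.float32)))
E
python3 -m creep '[[[-0.052,0.176,0,0,1],[-0.052,0.176,0,0,1],[-0.052,0.176,0,0,1],[-0.052,0.176,0,0,1],[-0.052,0.176,0,0,1],[-0.052,0.176,0,0,1],[-0.052,0.176,0,0,1],[-0.052,0.176,0,0,1]]]'
python3 -m creep '[[[-0.052,0.176,0,0,1],[-0.052,0.176,0,0,1],[-0.052,0.176,0,0,1],[0,0,0,0,1],[0,0,0,0,1]]]'
python3 - <<'E'
from h import *
p=look([('spare_a',.004),('pillar',.004),('carton',0)]);save(p,'pics/w3.png')
E
python3 -m creep '[[[0,0.15,0,0,1],[0,0.15,0,0,1],[0,0,0,0,1],[0,0,0,0,1]]]'
python3 - <<'E'
from h import *
p=look([('spare_a',.004),('pillar',.004),('carton',0)]);save(p,'pics/w4.png')
E
python3 -c "
import cv2,numpy as np
a=[cv2.resize(cv2.imread('pics/w%d.png'%i),(400,250)) for i in(2,3,4)]
cv2.imwrite('pics/m1.png',np.vstack([np.hstack(a[:2]),np.hstack([a[2],a[2]*0])]))"
```

```text
clock: 3.52
tool_pos: [0.4391, -0.1108, 0.4053]
orientation: [180.0, 0.1, -174.6]
force: [0.8, 0.1, 1.3]
opening: 0.0877
gripper_force: 0.0
tray_hole0 0.72 [346.9 297.9] [ 0.582  -0.0569  0.024 ]
tray_hole0 0.59 [273.2 295.5] [ 0.5869 -0.1405  0.024 ]
stub 0.8 [ 55.4 221.4] [ 0.5283 -0.3973  0.008 ]
stub 0.63 [193.3 354. ] [ 0.6912 -0.2373  0.008 ]
tray 0.62 [277.5 280.9] [ 0.5812 -0.1382  0.    ]
7446 ((273.4985046386719, 287.7901611328125), (273.37457275390625, 72.18555450439453), 0.29686662554740906)
clock: 4.48
tool_pos: [0.4977, 0.1801, 0.4043]
orientation: [-180.0, -0.0, -174.6]
force: [1.2, -0.3, -0.3]
opening: 0.0875
gripper_force: 0.0
clock: 4.9
tool_pos: [0.5189, 0.2881, 0.403]
orientation: [-179.9, -0.1, -174.5]
force: [-0.1, -0.3, 0.8]
opening: 0.0876
gripper_force: 0.0
spare_a 0.96 [386.7 142.3] [0.4836 0.3633 0.004 ]
spare_a 0.95 [303.6 212.8] [0.5696 0.2833 0.004 ]
spare_a 0.76 [371.9 218.8] [0.5692 0.3596 0.004 ]
spare_a 0.73 [291.7 297.7] [0.6767 0.2788 0.004 ]
pillar 0.93 [299.1 132.1] [0.4821 0.2707 0.004 ]
pillar 0.55 [373.5 220.1] [0.5706 0.3616 0.004 ]
carton 0.63 [338.5 175.5] [0.5248 0.3173 0.    ]
carton 0.55 [300.9 214.2] [0.5728 0.2805 0.    ]
carton 0.39 [297.9 132.7] [0.4832 0.2694 0.    ]
clock: 5.43
tool_pos: [0.5127, 0.3457, 0.4047]
orientation: [180.0, 0.0, -174.6]
force: [-0.9, 0.1, -0.3]
opening: 0.0877
gripper_force: 0.0
spare_a 0.91 [241.3 296.1] [0.6761 0.2766 0.004 ]
spare_a 0.86 [249.5 212.3] [0.5697 0.2817 0.004 ]
spare_a 0.64 [321.2 219.8] [0.5709 0.362  0.004 ]
spare_a 0.58 [330.  140.8] [0.4826 0.3623 0.004 ]
pillar 0.89 [243.4 132.1] [0.482 0.271 0.004]
carton 0.64 [282.3 176.5] [0.5266 0.3149 0.    ]
carton 0.44 [243.9 130. ] [0.4802 0.2707 0.    ]
```

View pics/m1.png

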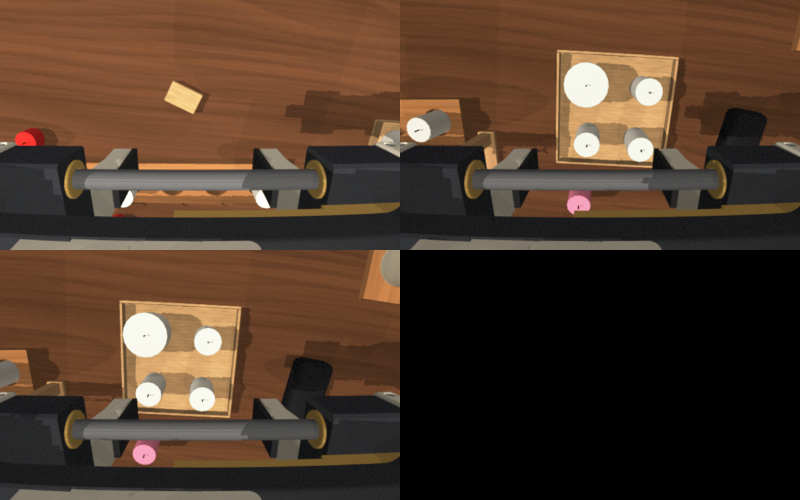

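Views: fat candle at image-2 (586,85), spares at (648,92), (587,145), (640,148); pink look-alike outside the carton. I'll take the spare near (0.570, 0.282) first, stopping above it to check.

```bash

python3 -m creep '[[[-0.085,-0.114,0,0,0.6],[-0.085,-0.114,0,0,0.6],[-0.085,-0.114,0,0,0.6],[0,0,0.18,0,0.6],[0,0,0.18,0,0.6],[0,0,0.18,0,0.6],[0,0,0.18,0,0.6],[0,0,0,0,0.6]]]'
python3 -m creep '[[[0,0,0,0,0.6],[0,0,0,0,0.6]]]'
python3 - <<'E'
from h import *
p=look([('spare_a',.004)]);save(p,'pics/w5.png')
T=pose()
for o in(.159,.178): print(proj(p,(T@[0,0,o,1])[:3]))
print(proj(p,[.5697,.2825,.064]))
E
```

```text
clock: 6.3
tool_pos: [0.5679, 0.2795, 0.2537]
orientation: [-179.7, -0.6, -174.8]
force: [-1.6, -1.7, -1.1]
opening: 0.0527
gripper_force: 0.0
clock: 6.47
tool_pos: [0.5709, 0.2824, 0.2629]
orientation: [180.0, 0.1, -174.6]
force: [0.6, 0.2, 1.6]
opening: 0.0525
gripper_force: 0.0
spare_a 0.69 [310.3 203.3] [0.57   0.2816 0.004 ]
spare_a 0.69 [291.2 332.5] [0.676  0.2765 0.004 ]
spare_a 0.65 [422.6 212.1] [0.5691 0.3607 0.004 ]
spare_a 0.56 [448.8  83.6] [0.4819 0.3627 0.004 ]
[313.01682049 273.96672975]
[312.94657992 255.30971578]
[311.71994662 234.90494518]
```

View pics/w5.png

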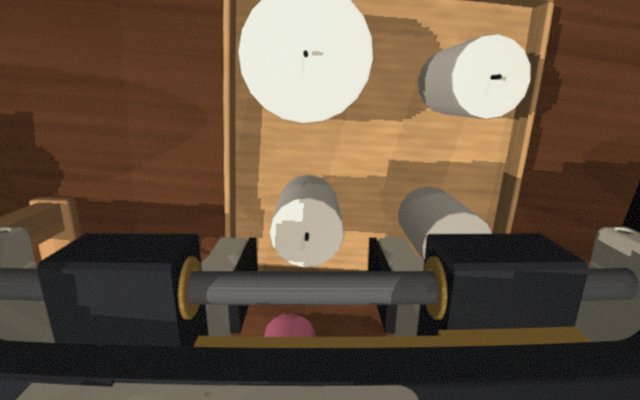

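```bash

python3 -m creep '[[[0,-0.012,0.08,0,0.6],[0,0,0.085,0,0.6],[0,0,0,0,0.6],[0,0,0,0,0.6],[0,0,0,0,0],[0,0,0,0,0],[0,0,0,0,0],[0,0,0,0,0]]]'
python3 -m creep '[[[0,0,0,0,0],[0,0,0,0,0],[0,0,-0.05,0,0],[0,0,-0.15,0,0],[0,0,-0.18,0,0],[0,0,-0.18,0,0],[0,0,-0.18,0,0],[0,0,0,0,0]]]'
python3 -m creep '[[[0,0,0,0,0],[0,0,0,0,0]]]'
python3 - <<'E'
from h import *
p=shot('wrist');save(p,'pics/w6.png');T=pose();np.savez('w6.npz',C=p['C'],T=T)
for dz in(.166,.226):print(proj(p,(T@[0,0,dz,1])[:3]))
E
```

```text
clock: 7.23
tool_pos: [0.5707, 0.2802, 0.2291]
orientation: [179.9, 0.1, -174.6]
force: [0.0, -1.1, 5.7]
opening: 0.039
gripper_force: 30.0
clock: 7.9
tool_pos: [0.5716, 0.2805, 0.3849]
orientation: [179.7, 0.6, -174.6]
force: [1.9, 0.7, 0.8]
opening: 0.0391
gripper_force: 30.0
clock: 8.07
tool_pos: [0.5698, 0.2796, 0.3759]
orientation: [180.0, -0.0, -174.6]
force: [-0.7, -0.2, -0.3]
opening: 0.0391
gripper_force: 30.0
[311.04697188 263.88076902]
[311.12891386 220.04786031]
```

View pics/w6.png

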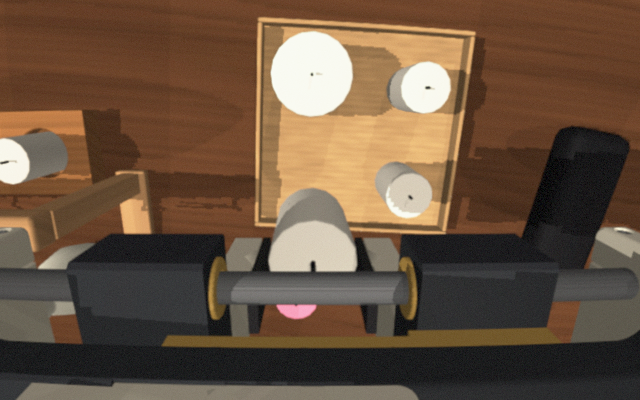

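Candle held upright (its top around (313,268)). Moving back toward the block for a fresh look at the wells.

```bash

python3 -m creep '[[[0.036,-0.184,0,0,0],[0.036,-0.184,0,0,0],[0.036,-0.184,0,0,0],[0.036,-0.184,0,0,0],[0.036,-0.184,0,0,0],[0.036,-0.184,0,0,0],[0.036,-0.184,0,0,0],[0.036,-0.184,0,0,0]]]'
python3 -m creep '[[[0.036,-0.184,0,0,0],[0.036,-0.184,0,0,0],[0.036,-0.184,0,0,0],[0,0,0,0,0],[0,0,0,0,0],[0,0,0,0,0]]]'
python3 - <<'E'
from h import *
p=look([('tray_hole0',.024),('placed_a',.008),('stub',.008),('tray',0),('spare_a',.154)]);save(p,'pics/w7.png');T=pose();print(T[:3,3])
np.savez('w7.npz',C=p['C'],T=T)
print(proj(p,(T@[0,0,.226,1])[:3]),proj(p,(T@[0,0,.166,1])[:3]))
E
```

```text
clock: 8.78
tool_pos: [0.5395, -0.0204, 0.3744]
orientation: [-180.0, -0.2, -174.6]
force: [0.4, -1.1, -0.1]
opening: 0.0388
gripper_force: 30.0
clock: 9.28
tool_pos: [0.529, -0.1308, 0.3745]
orientation: [180.0, -0.1, -174.7]
force: [0.5, 0.2, -0.7]
opening: 0.0387
gripper_force: 30.0
tray_hole0 0.6 [382.2 236.2] [ 0.5808 -0.0561  0.024 ]
placed_a 0.73 [221.1 225.4] [ 0.5903 -0.2184  0.008 ]
placed_a 0.72 [453.6 228.8] [0.5721 0.0208 0.008 ]
stub 0.73 [146.2 228.4] [ 0.6012 -0.2965  0.008 ]
stub 0.73 [311.3 220.2] [ 0.5761 -0.1268  0.008 ]
stub 0.64 [ 42.4 153.5] [ 0.5316 -0.4015  0.008 ]
stub 0.64 [319.2  66. ] [ 0.4274 -0.1333  0.008 ]
spare_a 0.86 [310.6 218.2] [ 0.5249 -0.1318  0.154 ]
spare_a 0.63 [453.5 228.2] [ 0.5234 -0.0459  0.154 ]
[ 0.52947486 -0.12966283  0.37557742]
[313.45545147 223.23083006] [314.08430614 268.21240547]
```

View pics/w7.png

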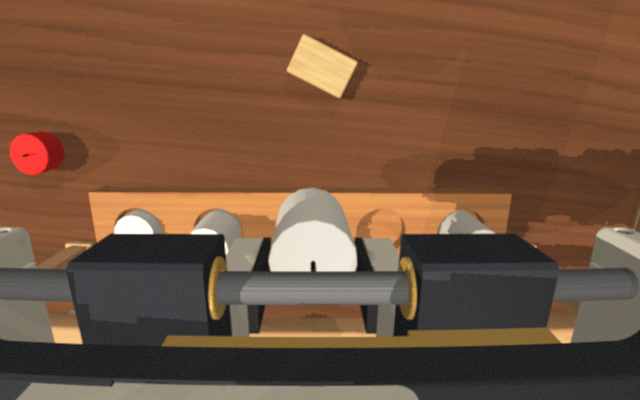

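```bash
python3 - <<'E'
from h import *
p=shot('wrist'); f=p['frame'].astype(int)
g=cv2.GaussianBlur(p['frame'],(3,3),0).astype(int)
red=g[:,:,0]
# near edge row per column (dark table -> bright block)
pts=[]
for u in list(range(100,260,8))+list(range(360,500,8)):
    d=red[176:206,u+0]; k=np.argmax(d[2:]-d[:-2]); pts.append((u,177+k))
P=np.array([atz(p,q,.024)[:2] for q in pts])
k=np.polyfit(P[:,1],P[:,0],1); r=P[:,0]-np.polyval(k,P[:,1]); ok=abs(r)<.002
k=np.polyfit(P[ok,1],P[ok,0],1); print('edge slope',k,'yaw',np.degrees(np.arctan(-k[0])),ok.sum(),len(ok))
def endcol(rows,lo,hi,s):
    o=[]
    for v in rows:
        d=s*(red[v,lo+2:hi]-red[v,lo:hi-2]); o.append((lo+1+np.argmax(d),v))
    return o
for nm,lo,hi,s in(('L',75,105,1),('R',495,525,-1)):
    e=endcol(range(197,212,2),lo,hi,s); E=np.array([atz(p,q,.024)[:2] for q in e]); print(nm,e[0],np.median(E,0))
    globals()[nm]=np.median(E,0)
th=np.arctan(-k[0]); xa=np.array([np.cos(th),np.sin(th)]); ya=np.array([-xa[1],xa[0]])
e0=np.array([np.polyval(k,-.138),-.138]); xm=e0@xa+.04
ym=(L@ya+R@ya)/2; print('len',(R-L)@ya)
c=xa*xm+ya*ym; print('centre',c,'wells',[np.round(c+ya*.08*i,4) for i in(-2,-1,0,1,2)])
E
```

```text
edge slope [-0.08892103  0.53132296] yaw 5.081435028051178 38 38
L (np.int64(88), 197) [ 0.57673728 -0.3452026 ]
R (np.int64(509), 197) [0.53748922 0.06465384]
len 0.4117218827914392
centre [ 0.58374356 -0.13790638] wells [array([ 0.5979, -0.2973]), array([ 0.5908, -0.2176]), array([ 0.5837, -0.1379]), array([ 0.5767, -0.0582]), array([0.5696, 0.0215])]
```

```bash
python3 - <<'E'
from h import *
p=shot('wrist'); p['C']=np.array([[-.0903,.9588,.2694,.4487],[.9959,.0866,.0257,-.1091],[.0013,.2706,-.9627,.3855],[0,0,0,1]])
im=cv2.imread('pics/w1.png'); o=np.array([230,180]); s=4
v=cv2.resize(im[180:260,230:400],None,fx=s,fy=s,interpolation=cv2.INTER_CUBIC)
th=np.radians(5);xa=np.array([np.cos(th),np.sin(th)]);ya=np.array([-xa[1],xa[0]])
a=np.linspace(0,2*np.pi,40)
for dx,col in((0,(0,255,0)),(.004,(255,0,0))):
    for i in(0,1):
        c=np.array([.5837,-.1379])+xa*dx+ya*.08*i
        q=[(proj(p,[*(c+.024*(np.cos(t)*xa+np.sin(t)*ya)),.024])-o+.5)*s for t in a]
        cv2.polylines(v,[np.int32(q)],True,col,1)
for t in(0,.024):
    q=[(proj(p,[*(np.array([.5837,-.1379])-.04*xa+ya*w),t])-o+.5)*s for w in(-.05,.12)]; cv2.polylines(v,[np.int32(q)],False,(0,255,255),1)
cv2.imwrite('pics/c1.png',v)
E
```

```text
(no output)
```

View pics/c1.png

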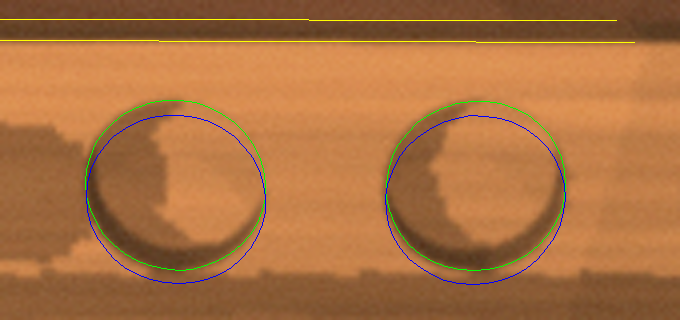

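The edge-derived (green) circles lie exactly on the well rims. I lower the candle in front of the rail, then slide it in below the bar with the gripper body passing over it.

```bash

python3 -m creep '[[[0,-0.066,0.12,0,0],[0,0,0.15,0,0],[0,0,0.14,0,0],[0,0,0.1,0,0],[0,0,0,0,0],[0,0,0,0,0],[0,0,0,0,0]]]'
python3 - <<'E'
from h import *
T=pose();c=T[:3,:3].T@(np.r_[.5837,-.1379,.2735]-T[:3,3]);print(T[:3,3],c,c/.2, telemetry.get_obs()['orientation'])
E
```

```text
clock: 10.27
tool_pos: [0.5313, -0.1436, 0.275]
orientation: [-180.0, 0.1, -174.6]
force: [0.7, -0.1, -1.2]
opening: 0.0388
gripper_force: 30.0
[ 0.53133148 -0.14356981  0.27499059] [-0.05266759  0.00069874  0.00157083] [-0.26333793  0.00349371  0.00785413] [-1.79970383e+02  8.76770991e-02 -1.74579984e+02]
```

```bash

python3 -m creep '[[[-0.07,0.003,0,0,0],[-0.07,0,0,0,0],[-0.06,0,0,0,0],[-0.04,0,0,0,0],[-0.018,0,0,0,0],[0,0,0,0,0],[0,0,0,0,0],[0,0,0,0,0]]]'
python3 - <<'E'
from h import *
for i in range(3):
    T=pose();c=T[:3,:3].T@(np.r_[.5837,-.1379,.2735]-T[:3,3]);print(T[:3,3],c*1000)
    o=telemetry.get_obs();print(o['force'])
    p=shot('wrist')
save(p,'pics/w8.png')
E
```

```text
clock: 10.93
tool_pos: [0.5813, -0.1383, 0.2739]
orientation: [180.0, -0.0, -174.6]
force: [0.5, 0.0, -0.8]
opening: 0.0389
gripper_force: 30.0
[ 0.5813104  -0.1383358   0.27389585] [-2.41991209  0.21037079  0.39570033]
[ 0.49877252  0.00237347 -0.76023729]
[ 0.58130969 -0.1383909   0.27389735] [-2.42574361  0.2651874   0.39734316]
[ 0.0501351  -0.11490848 -0.66338116]
[ 0.58138826 -0.13835558  0.27387105] [-2.34421203  0.23724347  0.37115222]
[ 0.09681122  0.29695434 -0.16983063]
```

```bash

python3 -m creep '[[[-0.007,0.001,0,0,0],[0,0,0,0,0],[0,0,0,0,0],[0,0,0,0,0.65],[0,0,0,0,0.65],[0,0,0,0,0.65],[0,0,0,0,0.65],[0,0,0,0,0.65]]]'
python3 -m creep '[[[0.1,0,0,0,0.65],[0.15,0,0,0,0.65],[0.15,0,0,0,0.65],[0,0,-0.15,0,0.65],[0,0,-0.2,0,0.65],[0,0,-0.15,0,0.65],[0,0,0,0,0.65],[0,0,0,0,0.65]]]'
python3 - <<'E'
from h import *
p=look([('tray_hole0',.024),('placed_a',.008),('stub',.008)]);save(p,'pics/w9.png')
th=np.radians(5.08);xa=np.array([np.cos(th),np.sin(th),0])
print(pose()[:3,3],'expected top',proj(p,[.5837,-.1379,.068]),'foot',proj(p,[.5837,-.1379,.008]))
t=[proj(p,np.array([.5837,-.1379,.068])+.02*np.array([np.cos(a),np.sin(a),0])) for a in np.linspace(0,6.28,40)]
f=p['frame'].copy(); cv2.polylines(f,[np.int32(t)],True,(0,255,0),1); p['frame']=f; save(p,'pics/w9.png')
E
```

```text
clock: 11.75
tool_pos: [0.5833, -0.138, 0.2737]
orientation: [180.0, 0.0, -174.6]
force: [0.2, 0.5, 0.9]
opening: 0.0569
gripper_force: 0.0
clock: 12.42
tool_pos: [0.5039, -0.1455, 0.376]
orientation: [-180.0, 0.3, -174.6]
force: [-0.4, -0.7, -0.4]
opening: 0.0568
gripper_force: 0.0
tray_hole0 0.65 [312.5 242.8] [ 0.5721 -0.1383  0.024 ]
placed_a 0.73 [234.8 246.5] [ 0.5908 -0.2183  0.008 ]
stub 0.61 [158.6 247.2] [ 0.5997 -0.2992  0.008 ]
stub 0.6 [ 60.6 174.2] [ 0.5295 -0.3995  0.008 ]
[ 0.50321389 -0.14543837  0.37248937] expected top [311.75785821 274.27623741] foot [311.76561158 247.04398405]
```

View pics/w9.png

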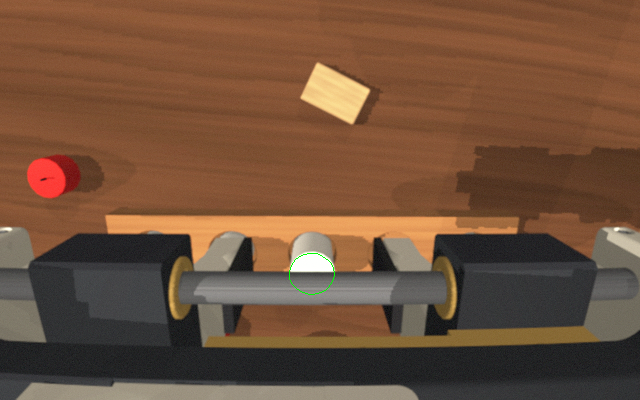

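First candle is seated: its top lies on the predicted circle at (312,274), neighbours untouched. Going for the second spare.

```bash

python3 -m creep '[[[-0.044,0.191,0,0,0.6],[-0.044,0.191,0,0,0.6],[-0.044,0.191,0,0,0.6],[-0.044,0.191,0,0,0.6],[-0.044,0.191,0,0,0.6],[-0.044,0.191,0,0,0.6],[-0.044,0.191,0,0,0.6],[-0.044,0.191,0,0,0.6]]]'
python3 -m creep '[[[-0.044,0.191,0,0,0.6],[-0.044,0.191,0,0,0.6],[-0.044,0.191,0,0,0.6],[-0.044,0.191,0,0,0.6],[-0.044,0.191,0,0,0.6],[0,0,0,0,0.6],[0,0,0.18,0,0.6],[0,0,0.19,0,0.6]]]'
python3 -m creep '[[[0,0,0.18,0,0.6],[0,0,0,0,0.6],[0,0,0,0,0.6],[0,0,0,0,0.6]]]'
python3 - <<'E'
from h import *
p=look([('spare_a',.004),('pillar',.004)]);save(p,'pics/w10.png');T=pose();print(T[:3,3])
m=np.all(p['frame']>205,axis=2).astype(np.uint8)
n,l,s,c=cv2.connectedComponentsWithStats(m)
for i in range(1,n):
    if s[i,4]>400: print(s[i],c[i],atz(p,c[i],.064))
E
```

```text
clock: 13.28
tool_pos: [0.5448, 0.1674, 0.3724]
orientation: [-179.9, -0.1, -174.6]
force: [1.1, -0.1, -0.3]
opening: 0.0524
gripper_force: 0.0
clock: 13.95
tool_pos: [0.5713, 0.3612, 0.2995]
orientation: [179.9, 0.2, -174.5]
force: [0.1, 0.5, -1.3]
opening: 0.0528
gripper_force: 0.0
clock: 14.28
tool_pos: [0.5717, 0.3601, 0.2649]
orientation: [-180.0, 0.1, -174.6]
force: [-0.4, 0.3, 0.8]
opening: 0.0524
gripper_force: 0.0
spare_a 0.83 [328.4  69.8] [0.4818 0.3623 0.004 ]
spare_a 0.71 [315.1 199.6] [0.5681 0.3622 0.004 ]
pillar 0.9 [186.1  55.7] [0.4812 0.2713 0.004 ]
[0.57166941 0.36016644 0.26634795]
[   82     0   127   107 11165] [145.0510524   47.58629646] [0.48365329 0.27173759 0.064     ]
[ 291   15   81   85 5178] [331.20973349  57.14368482] [0.48043502 0.36080199 0.064     ]
```

```bash

python3 -m creep '[[[0.006,0.004,0.09,0,0.6],[0,0,0.09,0,0.6],[0,0,0,0,0.6],[0,0,0,0,0.6],[0,0,0,0,0],[0,0,0,0,0],[0,0,0,0,0],[0,0,0,0,0]]]'
python3 -m creep '[[[0,0,0,0,0],[0,0,0,0,0],[0,0,-0.05,0,0],[0,0,-0.15,0,0],[0,0,-0.18,0,0],[0,0,-0.18,0,0],[0,0,-0.18,0,0],[0,0,0,0,0]]]'
python3 -m creep '[[[0,0,0,0,0],[0,0,0,0,0]]]'
python3 - <<'E'
from h import *
p=look([('spare_a',.004),('pillar',.004)]);save(p,'pics/w11.png');T=pose();print(T[:3,3])
for dz in(.166,.226):print(proj(p,(T@[0,0,dz,1])[:3]))
d=np.array([.5347,-.0545,.376])-T[:3,3]; print('to stage',T[:3,:3].T@d/.2)
E
```

```text
clock: 15.1
tool_pos: [0.5702, 0.3608, 0.2292]
orientation: [179.9, 0.1, -174.6]
force: [-1.3, 0.6, 5.1]
opening: 0.0387
gripper_force: 30.0
clock: 15.77
tool_pos: [0.571, 0.361, 0.3852]
orientation: [179.6, 0.6, -174.6]
force: [1.4, 0.1, 0.9]
opening: 0.0391
gripper_force: 30.0
clock: 15.93
tool_pos: [0.5693, 0.36, 0.3758]
orientation: [180.0, -0.0, -174.6]
force: [0.6, 0.3, -1.7]
opening: 0.0386
gripper_force: 30.0
spare_a 0.93 [322.5  83.9] [0.4836 0.3623 0.004 ]
spare_a 0.77 [312.3 222.2] [0.6209 0.3657 0.004 ]
pillar 0.59 [229.1  70. ] [0.479  0.2744 0.004 ]
[0.56939596 0.36009994 0.37414517]
[310.9664395  263.36259048]
[310.97538493 219.75454655]
to stage [ 0.36651078 -2.04771873 -0.00518219]
```

```bash

python3 -m creep '[[[0.038,-0.19,0,0,0],[0.038,-0.19,0,0,0],[0.038,-0.19,0,0,0],[0.038,-0.19,0,0,0],[0.038,-0.19,0,0,0],[0.038,-0.19,0,0,0],[0.038,-0.19,0,0,0],[0.038,-0.19,0,0,0]]]'
python3 -m creep '[[[0.038,-0.19,0,0,0],[0.038,-0.19,0,0,0],[0.038,-0.184,0,0,0],[0,0,0,0,0],[0,0,0,0,0]]]'
python3 - <<'E'
from h import *
T=pose();c=T[:3,:3].T@(np.r_[.5758,-.0583,.274]-T[:3,3]);print(T[:3,3],c/.2)
E
```

```text
clock: 16.75
tool_pos: [0.5369, 0.0502, 0.3748]
orientation: [-180.0, -0.1, -174.6]
force: [0.9, -1.0, -0.5]
opening: 0.0391
gripper_force: 30.0
clock: 17.17
tool_pos: [0.5249, -0.0644, 0.3748]
orientation: [-180.0, -0.1, -174.8]
force: [0.5, -0.2, -0.4]
opening: 0.0393
gripper_force: 30.0
[ 0.52493089 -0.06440286  0.37478752] [-0.25699833  0.00760523  0.50345793]
```

```bash

python3 -m creep '[[[0,0.006,0.12,0,0],[0,0,0.15,0,0],[0,0,0.13,0,0],[0,0,0.1,0,0],[0,0,0,0,0],[0,0,0,0,0],[0,0,0,0,0]]]'
python3 -m creep '[[[-0.07,0,0,0,0],[-0.07,0,0,0,0],[-0.06,0,0,0,0],[-0.035,0,0,0,0],[-0.015,0,0,0,0],[0,0,0,0,0],[0,0,0,0,0],[0,0,0,0,0]]]'
python3 - <<'E'
from h import *
T=pose();c=T[:3,:3].T@(np.r_[.5762,-.0583,.274]-T[:3,3]);print(T[:3,3],c/.2)
E
```

```text
clock: 17.75
tool_pos: [0.5261, -0.0606, 0.2765]
orientation: [-180.0, 0.0, -174.6]
force: [-0.5, -0.8, -0.1]
opening: 0.039
gripper_force: 30.0
clock: 18.42
tool_pos: [0.5746, -0.0566, 0.276]
orientation: [180.0, 0.0, -174.6]
force: [-0.0, -0.2, -1.2]
opening: 0.0392
gripper_force: 30.0
[ 0.57464554 -0.05660546  0.27595275] [-0.00694424 -0.00916422  0.00976325]
```

```bash

python3 -m creep '[[[-0.007,-0.008,0.01,0,0],[0,0,0,0,0],[0,0,0,0,0],[0,0,0,0,0.65],[0,0,0,0,0.65],[0,0,0,0,0.65],[0,0,0,0,0.65],[0,0,0,0,0.65]]]'
python3 -m creep '[[[0.1,0,0,0,0.65],[0.15,0,0,0,0.65],[0.15,0,0,0,0.65],[0,0,-0.15,0,0.65],[0,0,-0.2,0,0.65],[0,0,-0.15,0,0.65],[0,0,0,0,0.65],[0,0,0,0,0.65]]]'
python3 - <<'E'
from h import *
p=look([('placed_a',.008),('stub',.008),('spare_a',.004)])
f=p['frame'].copy()
for y in((.5767,-.0582),(.5837,-.1379)):
    t=[proj(p,[y[0]+.02*np.cos(a),y[1]+.02*np.sin(a),.068]) for a in np.linspace(0,6.28,40)]
    cv2.polylines(f,[np.int32(t)],True,(0,255,0),1)
s=shot('scene')['frame'][150:250,170:470]
o=np.vstack([f[180:320],np.pad(cv2.resize(s,None,fx=2,fy=2,interpolation=cv2.INTER_CUBIC),((0,0),(0,40),(0,0)))])
cv2.imwrite('pics/w12.png',o[:,:,::-1])
E
```

```text
clock: 19.08
tool_pos: [0.5768, -0.058, 0.2738]
orientation: [-180.0, 0.0, -174.6]
force: [-0.3, -0.3, 0.1]
opening: 0.0568
gripper_force: 0.0
clock: 19.75
tool_pos: [0.4974, -0.0655, 0.3759]
orientation: [180.0, 0.3, -174.6]
force: [-0.9, -0.0, -0.7]
opening: 0.0569
gripper_force: 0.0
placed_a 0.57 [159.5 247.7] [ 0.5935 -0.2178  0.008 ]
placed_a 0.48 [386.6 246.6] [0.5694 0.0205 0.008 ]
placed_a 0.46 [626.8 186.8] [0.4808 0.2657 0.008 ]
stub 0.6 [ 87.7 242.9] [ 0.596  -0.2962  0.008 ]
spare_a 0.77 [310.3 247.7] [ 0.5797 -0.0589  0.004 ]
spare_a 0.62 [235.1 245. ] [ 0.5842 -0.1385  0.004 ]
```

View pics/w12.png

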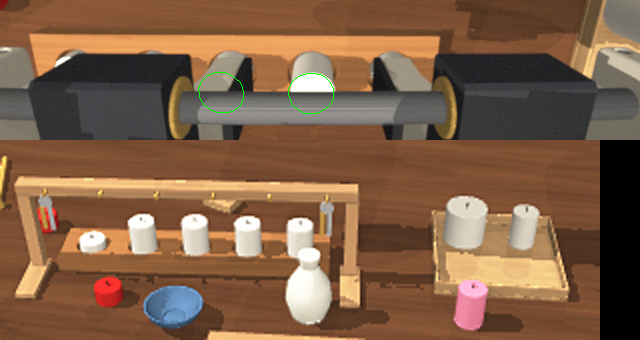

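All five wells are filled with every candle upright and at matching height; the fat candle and one spare stand in the carton. The arm is clear.

```bash
python3 -c "
from plant import workorder; print(workorder.close_job())"
```

```text
the job is handed in; nothing more can be done
None
```

Both empty wells now hold a spare candle, upright and fully down in the last pictures; the third spare and the fat candle still stand in the carton, nothing else was seen to move, and I handed the job in at about 20 s without seeing a verdict. The moves could not lean the tool, so I slid each candle in under the rail and let it drop the last 4 cm or so.

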